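# Swap the cutlery baskets on the drip hook

## Task

The white cutlery basket on the drip stand is dry: lift it off the hook and set it down upright in the black tray, holding it until it stands. Then hang the freshly washed blue basket by its handle on the same hook, lowering it onto the hook rather than dropping it, so that it hangs freely and roughly level from the middle of its handle. Leave the crockery and the bottle around them where they are.

Things in the scene. Friction and masses are not known exactly. Their poses are not given: they have to be found in the camera images.
- white_basket: White perforated open plastic basket, 84 (x) x 130 (y) x 100 (z) mm, walls 4 mm, about 180 g, hanging on the hook at first. Rigid bow handle in its y-z plane: uprights 10 x 8 mm at y = +-61 mm, joined by a straight 10 x 10 mm bar along y, underside 152 mm above the basket's bottom; opening under the bar 114 mm wide, 52 mm high above the rim. Origin: centre of underside, z up
- white_handle (a point): Middle of the underside of the white basket's handle bar (bar along the basket's y axis, 10 mm tall above this point)
- blue_basket: Blue perforated plastic cutlery basket, same shape and sizes as the white one, axes and origin alike. Starts standing on the counter, left or right of the stand
- blue_handle (a point): Middle of the underside of the blue basket's handle bar (bar along the basket's y axis, 10 mm tall above this point)
- stand: Drip stand, fixed: dark base plate 190 x 110 x 12 mm, post 18 mm thick and 210 mm high, and one hook: a level flat red strip 12 mm wide, 5 mm thick, top at 215 mm, running 137 mm from the post along the stand's -x axis (roughly towards the robot), its tip turned up 20 mm above the strip. Origin: foot of the post's axis, on the counter
- hook_seat (a point): Point on top of the hook's strip, 85 mm out from the post's axis, where a handle should rest; its axes are the stand's (x along the hook towards the post, y across it)
- hook_tip (a point): Top of the hook's upturned tip, 134 mm out from the post's axis, 20 mm above the strip's top
- tray: Black plastic tray, fixed, 180 x 180 mm outside, 170 x 170 mm inside, rim 20 mm above the counter. Origin: centre of its underside
- tray_in (a point): Centre of the black tray's inner floor, z up
- bowl: White bowl, loose, 120 mm across, 45 mm high, near the robot in front of the stand. Origin: centre of its underside
- tumbler_a: Clear glass tumbler, loose, 68 mm across, 90 mm high, behind the stand. Origin: centre of its underside
- tumbler_b: Green glass tumbler, loose, 68 mm across, 90 mm high, behind the stand. Origin: centre of its underside
- detergent: Yellow detergent bottle with a red cap, loose, 64 mm across, 200 mm high, at the back. Origin: centre of its underside

How it is judged:
On the way, in this order (a step that is already met when the one before it is completed fails the run):
1. the white basket is set down in the tray while still held (its bottom within 12 mm of the tray's floor) (z of white_basket in the frame of tray_in between -0.008 and 0.012 m and horizontal distance between white_basket and tray_in below 0.055 m and angle between white_basket's own z axis and vertical below 0.15 rad and contact force between the fingers and white_basket above 0.5 N), for 0.1 s.
2. the white basket stands upright in the tray, let go (z of white_basket in the frame of tray_in between -0.008 and 0.012 m and horizontal distance between white_basket and tray_in below 0.055 m and angle between white_basket's own z axis and vertical below 0.08 rad and contact force between the fingers and white_basket below 0.1 N), for 0.2 s.
3. the blue basket's handle is lowered onto the hook while still held (within 12 mm of the strip) (x of blue_handle in the frame of hook_seat between -0.047 and 0.047 m and y of blue_handle in the frame of hook_seat between -0.03 and 0.03 m and z of blue_handle in the frame of hook_seat between -0.012 and 0.012 m and angle between blue_basket's own z axis and vertical below 0.26 rad and contact force between the fingers and blue_basket above 0.5 N), for 0.1 s.
4. the blue basket hangs on the hook, let go (x of blue_handle in the frame of hook_seat between -0.047 and 0.047 m and y of blue_handle in the frame of hook_seat between -0.03 and 0.03 m and z of blue_handle in the frame of hook_seat between -0.012 and 0.012 m and angle between blue_basket's own z axis and vertical below 0.26 rad and contact force between the fingers and blue_basket below 0.1 N), for 0.2 s.
At the end, for the whole second after the job is handed in: White basket upright (0.08 rad) on the tray floor within 55 mm of its centre; blue basket hanging by its handle on the hook strip, within 47 mm of the seat along it, bar middle within 30 mm across and 12 mm in height, tilt under 0.26 rad; both let go and at rest (all of step 2 and all of step 4 and linear speed of each of white_basket, blue_basket below 0.04 m/s and angular speed of each of white_basket, blue_basket below 0.5 rad/s); the robot touches nothing.
It fails at once if a bystander (bowl, tumbler or bottle) is moved by more than 30 mm (distance of any of bowl, tumbler_a, tumbler_b, detergent from where it was at the start of the episode above 0.03 m).
It also fails if it takes over 70 s, if anything falls off the work surface, if the arm or the gripper's body presses on something with over 40 N, if the wrist force passes 120 N, or if a joint passes its speed limit or range.

## Robot

A 6-joint arm with a two-finger parallel gripper is mounted at the origin on the work surface. World frame = base frame: x ahead of the robot, y to its left, z up, the work surface at z = 0. Lengths are in m, angles in rad, forces in N, time in s.
With the tool pointing down it reaches from about 0.375 to 0.825 m from the base axis. Payload 5.5 kg.
Tool frame: the origin (TCP) lies midway between the tips of the shut fingers; the grasp point (between the pads) lies 19 mm behind it; z points along the fingers, y is the line along which they close (so a half turn about z gives the same grasp; the last joint's range is limited). The gripper opens to 85 mm and grips with 20 to 120 N. Pads are 22 mm wide; open, the fingers measure 114 mm over their backs; the gripper's body (76 mm by 85 mm) begins 54 mm behind the grasp point. The pads swing forward as they close: fully open they stand 13 mm farther back than shut.
Start: joints at [-1.344, 0.314, -0.047, 1.21, 0, 1.571], TCP at [0.135, -0.585, 0.231] pointing down, gripper open.
Joint ranges: [-2.67, 2.67], [-0.69, 1.73], [-1.03, 1.25], [-2.08, 2.16], [-1.42, 1.45], [-3.14, 3.14]. Speed limits (rad/s): [2.39, 2.39, 3.01, 3.14, 3.14, 3.14].

## Interface

Orientations are given as a unit quaternion [x, y, z, w].
In Python, from rig import bot, cams gives the robot as it stands.
- The arm moves only by the tool jog_arm, never from a script. Its arguments are lists of equal length, an entry for each row: "gripper": the closure, from 0 (fully open) to 1 (shut); "offset": the shift along the tool's x, y, z in units of 25 mm (1.0 is 25 mm), a list of three; "roll": the turn about the tool's z in units of 5 degrees (1.0 is 5 degrees). In form: {"gripper": [gripper, ...], "offset": [[tx, ty, tz], ...], "roll": [roll, ...]}. A call has 1 to 12 rows; each row shifts and turns the commanded pose from where the row before left it, along the tool's axes as they then stand; what a row does not reach is not made up. A row lasts 1/12 s, in which the tool goes at most 41.7 mm and 7.16 degrees, less where a joint would pass 70% of its speed; a pose out of reach is approached as far as the arm can. A call is refused whole if a number of a shift passes 1 or a number of a turn 1, either way. A call with a gripper value outside its range is refused whole. The fingers move at their own pace and stop on an object; the grip force is fixed at half the most. Time passes only in rows, so rows that do not move let the fingers close. It gives the time, the measured TCP pose, the force, the opening and the grip force at its end, in the units of the state.
- bot.state(): the state, without advancing time (a new reading comes with each control period).
- cams.capture(name): name is "scene" or "top" or "wrist"; returns a dict with "frame" (384x512x3 uint8, blue, green, red), "fov_y" (degrees; the focal length in pixels is half the picture's height over the tangent of half this angle, whatever the lens; pixels are square), "cx", "cy" (the principal point, pixels), "D" ([k1, k2, p1, p2, k3] as OpenCV has them; the pictures are not rectified), "xyz" and "rotation" of the camera in the world. Camera axes: x right, y up, looking along -z (the intrinsics and any distortion apply to the point x, -y, -z); pixel columns grow to the right and rows downward; lengths in m; the calibration is good to about 2 mm. A picture is of the moment at which its call begins. There is no depth.
- bot.finish_job(): hands the job in; it is judged then, once.
The state is a dict: "time_s": time; "joints": joint angles; "dq": joint speeds; "tau": joint torques, N m; "eef_pos": TCP position; "eef_rot": TCP orientation; "wrist_force": force on the tool from outside, world axes, zero at the start; "torque": the same for the moment, N m; "opening": finger opening in m; "gripper_force": force on a finger pad.
Only numpy, scipy, OpenCV 4.12 (cv2) and the standard library are available. Lean on these libraries where they do the work, as an engineer would, in place of code of your own. Each camera call takes 0.05 s, during which the arm holds its last target. There are 200 camera calls.

## Working session

There is one attempt and no reset: what is moved stays moved. The work goes in short steps, Python scripts to look and compute and a tool call to move; the robot and the scene stay as the last step left them, time stands still between calls to the robot, and variables do not carry over. Pictures are saved under pics/ and viewed, at most 10 in all, crops included, and the job is handed in when it is done.

Besides the shell and the picture viewer there is one more tool, called after "Emit:" as a command line: name --pt "numbers of a row" for each row, then --argument value for the rest. jog_arm: Moves the arm, as the interface text tells. Its arguments: {"type":"object","properties":{"gripper":{"type":"array","items":{"type":"number"}},"offset":{"type":"array","items":{"type":"array","items":{"type":"number"}}},"roll":{"type":"array","items":{"type":"number"}}},"required":["gripper","offset","roll"]}

```bash
ls; mkdir -p pics; cat > h.py <<'E'
import numpy as np, cv2
from scipy.spatial.transform import Rotation as R
from rig import bot, cams
def K(c):
    h,w=c["frame"].shape[:2]; f=h/2/np.tan(np.radians(c["fov_y"])/2)
    return np.array([[f,0,c["cx"]],[0,f,c["cy"]],[0,0,1.]])
def rotm(c):
    r=np.array(c["rotation"],float)
    return r if r.shape==(3,3) else R.from_quat(r).as_matrix()
def ray(c,uv):
    p=cv2.undistortPoints(np.array(uv,float).reshape(-1,1,2),K(c),np.array(c["D"],float)).reshape(-1,2)
    d=np.c_[p[:,0],-p[:,1],-np.ones(len(p))]@rotm(c).T
    return np.array(c["xyz"],float),d
def onz(c,uv,z):
    o,d=ray(c,uv); return o+d*((z-o[2])/d[:,2:3])
def tri(c1,u1,c2,u2):
    o1,d1=ray(c1,u1);o2,d2=ray(c2,u2);d1=d1[0]/np.linalg.norm(d1);d2=d2[0]/np.linalg.norm(d2)
    t=np.linalg.lstsq(np.c_[d1,-d2],o2-o1,rcond=None)[0]
    a=o1+t[0]*d1;b=o2+t[1]*d2; return (a+b)/2,np.linalg.norm(a-b)
def proj(c,P):
    q=(np.atleast_2d(P)-np.array(c["xyz"]))@rotm(c); q=q*[1,-1,-1]
    return cv2.projectPoints(q.reshape(-1,1,3),np.zeros(3),np.zeros(3),K(c),np.array(c["D"],float))[0].reshape(-1,2)
E
python3 - <<'E'
from h import *
import pickle
for n in("scene","top"):
    c=cams.capture(n); pickle.dump(c,open(n+".pkl","wb")); print(n,c["xyz"],c["rotation"],c["fov_y"],c["cx"],c["cy"],c["D"])
    cv2.imwrite(f"pics/{n}0.png",cv2.resize(c["frame"],(768,576),interpolation=cv2.INTER_CUBIC))
print(bot.state())
E
```

```text
pics
scene [ 1.06742978 -0.49250091  0.70441544] [0.39738821 0.15857813 0.33500521 0.83946834] 56.511694224250746 251.1368370293523 193.14259794490388 [-0.04771547  0.          0.          0.          0.        ]
top [0.52953731 0.02055857 1.25849641] [-0.00935842  0.0179216   0.71467394 -0.6991655 ] 48.60936795904384 259.92958236816827 193.08532319728116 [-0.06220219  0.          0.          0.          0.        ]
{'time_s': 0.1, 'joints': array([-1.34399014e+00,  3.14131068e-01, -4.79327301e-02,  1.21014246e+00,
       -2.80313389e-05,  1.57080540e+00]), 'dq': array([-0.00021641, -0.00097438,  0.00249436,  0.00079818,  0.00022475,
        0.00010526]), 'tau': array([ 3.00243182e-04, -5.40767670e+01,  3.40540946e+01,  1.11913748e-02,
        9.75228704e-05,  3.48430362e-06]), 'eef_pos': array([ 0.13480583, -0.58418027,  0.2305556 ]), 'eef_rot': array([ 9.93577023e-01,  1.13155655e-01, -9.37030633e-05, -6.98852883e-04]), 'wrist_force': array([-0.60628902,  0.55059273, -0.00823991]), 'torque': array([-0.04708026, -0.02499109,  0.03492269]), 'gripper_force': 0.0, 'opening': 0.08528752815028341}
```

View pics/scene0.png

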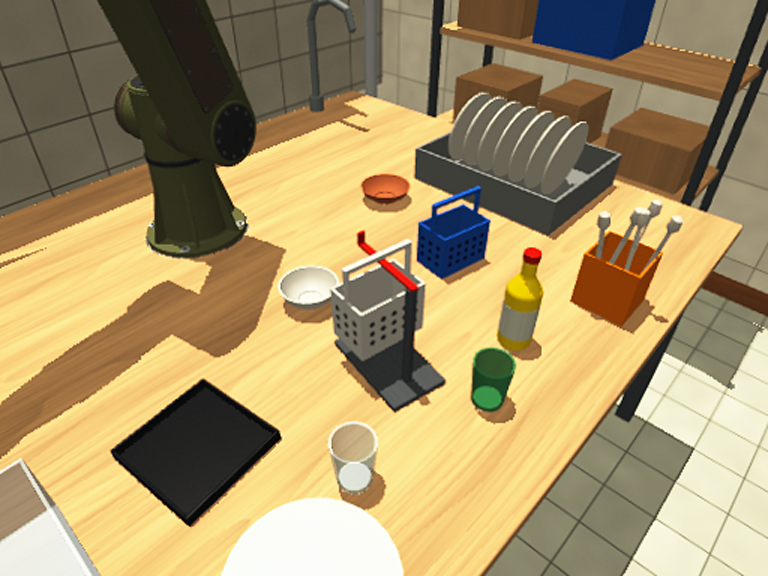

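View pics/top0.png

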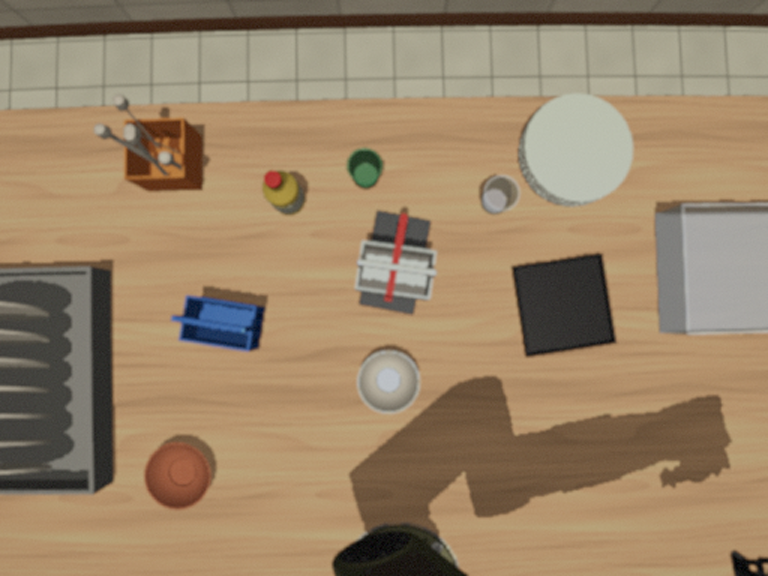

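The scene view shows the white basket on the hook at (378,300), with the red strip running from (360,240) to (415,288). The blue basket is at (453,240) and the tray at (195,450). In the top view the hook runs (404,210)→(389,300), the white bar (360,262)→(436,272), the tray is centred near (564,304), and the blue basket is at (222,322) with its bar from (173,318).

```bash
python3 - <<'E'
from h import *
import pickle
s=pickle.load(open("scene.pkl","rb"));t=pickle.load(open("top.pkl","rb"))
def crop(c,x0,y0,x1,y1,k):return cv2.resize(c["frame"][y0:y1,x0:x1],None,fx=k,fy=k,interpolation=cv2.INTER_CUBIC)
# crops: scene 215..335 x 120..195 ; top 110..300 x 130..240
a=crop(s,215,115,335,190,6); b=crop(t,110,133,300,203,4)
cv2.imwrite("pics/a.png",a[:, :720]); cv2.imwrite("pics/b.png",b)
def mask(c,f):
    h=cv2.cvtColor(c["frame"],cv2.COLOR_BGR2HSV); return f(*[h[...,i].astype(int) for i in range(3)]).astype(np.uint8)
red=lambda h,s,v:((h<5)|(h>174))&(s>180)&(v>110)
for n,c in(("s",s),("t",t)):
    m=mask(c,red);k,l,st,ce=cv2.connectedComponentsWithStats(m)
    print(n,[(st[i].tolist(),ce[i].round(1)) for i in range(1,k) if st[i,4]>20])
m=mask(t,lambda h,s,v:(v<60)); m[:,:330]=0; m[:,420:]=0; m[:160]=0;m[245:]=0
cs=max(cv2.findContours(m,0,2)[0],key=cv2.contourArea); r=cv2.minAreaRect(cs); bx=cv2.boxPoints(r)
P=onz(t,bx,0.02); print("tray",r,P.round(4),P.mean(0).round(4))
m=mask(s,lambda h,s,v:(v<60)); m[:245]=0; m[:,200:]=0;m[350:]=0
cs=max(cv2.findContours(m,0,2)[0],key=cv2.contourArea);
ap=cv2.approxPolyDP(cs,8,True).reshape(-1,2);print("tray s",ap.tolist(),onz(s,ap,.02).round(3).tolist())
E
```

```text
s [([239, 157, 11, 13, 49], array([243.9, 164.6])), ([350, 165, 11, 7, 63], array([355. , 168.2])), ([253, 173, 26, 21, 147], array([265.4, 183.1]))]
t [([177, 115, 9, 9, 34], array([180.2, 117.8]))]
tray ((375.5777282714844, 202.87017822265625), (59.35265350341797, 58.94586181640625), 81.08507537841797) [[ 0.6159 -0.2362  0.02  ]
 [ 0.6394 -0.4106  0.02  ]
 [ 0.466  -0.4322  0.02  ]
 [ 0.4438 -0.2583  0.02  ]] [ 0.5413 -0.3343  0.02  ]
tray s [[135, 253], [74, 300], [125, 349], [186, 292]] [[0.444, -0.261, 0.02], [0.465, -0.434, 0.02], [0.648, -0.415, 0.02], [0.629, -0.245, 0.02]]
```

View pics/a.png

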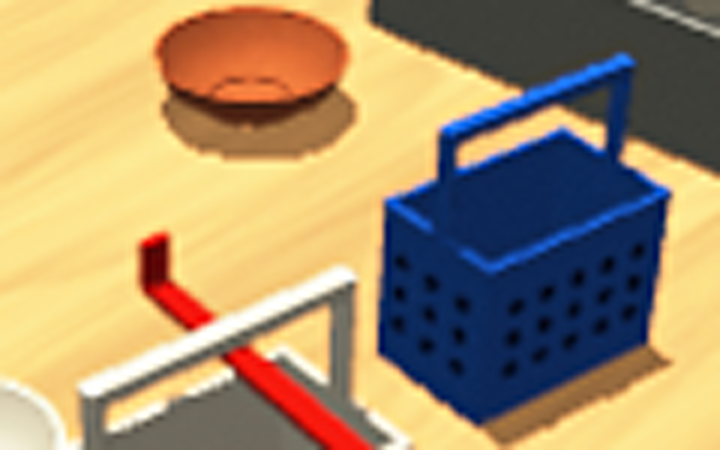

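View pics/b.png

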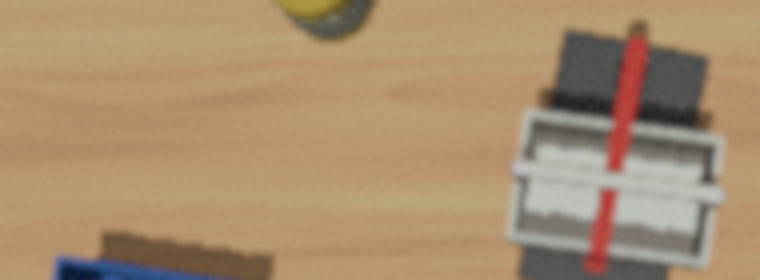

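Crop a (scene, 6x) shows the white bar's top from (86,390) to (348,274), the hook tip top at (155,238), and the blue bar's top from (446,130) to (626,60). Crop b (top, 4x) shows the white bar from (516,169) to (722,195) and the hook from (639,40) to (597,268).

```bash
python3 - <<'E'
from h import *
import pickle
s=pickle.load(open("scene.pkl","rb"));t=pickle.load(open("top.pkl","rb"))
a=lambda x,y:[(x+.5)/6-.5+215,(y+.5)/6-.5+115]
b=lambda x,y:[(x+.5)/4-.5+110,(y+.5)/4-.5+133]
q=lambda x,y:[(x+.5)/1.5-.5,(y+.5)/1.5-.5]
p=lambda n,A,B:print(n,*[np.round(v,4) for v in tri(s,A,t,B)])
p("white -y",a(86,390),b(722,195)); p("white +y",a(348,274),b(516,169))
p("tip",a(155,238),b(597,268))
p("blue -y",a(446,130),q(262,330)) ; p("blue +y",a(626,60),q(174,318))
P=onz(t,[b(639,40),b(618,150),b(597,268)],.215);print("hook",P.round(4))
d=P[0]-P[2];print("hook yaw",np.degrees(np.arctan2(d[1],d[0])))
h=cv2.cvtColor(t["frame"],cv2.COLOR_BGR2HSV).astype(int);m=((abs(h[...,0]-112)<12)&(h[...,1]>120)).astype(np.uint8);m[:,:100]=0;m[:,200:]=0
cs=max(cv2.findContours(m,0,2)[0],key=cv2.contourArea);ap=cv2.approxPolyDP(cs,2.5,True).reshape(-1,2)
print(ap.tolist());print(onz(t,ap,.1).round(3).tolist());print(onz(t,ap,.162).round(3).tolist())
cv2.imwrite("pics/c.png",cv2.resize(t["frame"][185:245,105:190],None,fx=8,fy=8,interpolation=cv2.INTER_CUBIC))
E
```

```text
white -y [ 0.596  -0.067   0.2245] 0.0009
white +y [0.615  0.0586 0.2234] 0.0001
tip [0.5535 0.011  0.2354] 0.0009
blue -y [0.5157 0.2328 0.1749] 0.0209
blue +y [0.5316 0.3808 0.1616] 0.0008
hook [[ 0.6939 -0.0186  0.215 ]
 [ 0.626  -0.0041  0.215 ]
 [ 0.5537  0.0104  0.215 ]]
hook yaw -11.70046938999908
[[116, 211], [122, 215], [121, 225], [166, 232], [171, 229], [174, 206], [125, 198], [124, 209]]
[[0.534, 0.4, 0.1], [0.522, 0.384, 0.1], [0.495, 0.387, 0.1], [0.474, 0.264, 0.1], [0.482, 0.25, 0.1], [0.544, 0.241, 0.1], [0.569, 0.375, 0.1], [0.539, 0.378, 0.1]]
[[0.533, 0.38, 0.162], [0.523, 0.364, 0.162], [0.497, 0.367, 0.162], [0.477, 0.251, 0.162], [0.484, 0.238, 0.162], [0.543, 0.229, 0.162], [0.567, 0.356, 0.162], [0.538, 0.359, 0.162]]
```

View pics/c.png

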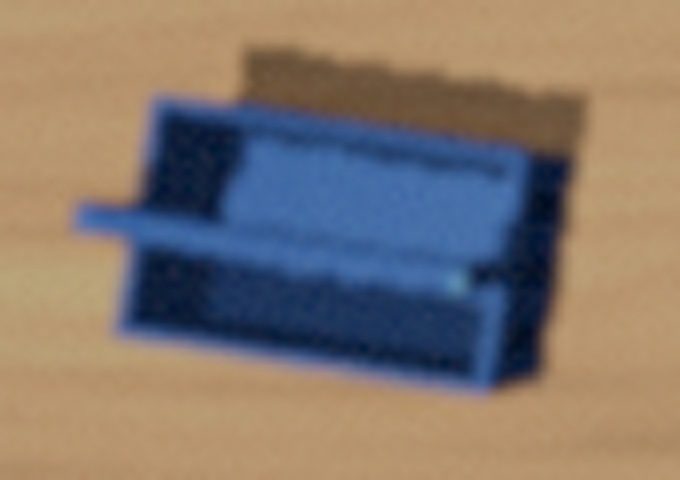

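```bash
cat >> h.py <<'E'
def plan(xyz,yaw=None):
    """total shift (tool axes, after the turn) in units of 25 mm, and roll in units of 5 deg"""
    s=bot.state(); M=R.from_quat(s["eef_rot"]).as_matrix()
    a=np.degrees(np.arctan2(M[1,0],M[0,0])); roll=0 if yaw is None else -(yaw-a)
    M2=M@R.from_euler("z",roll,degrees=True).as_matrix()
    print("at",s["eef_pos"].round(4),"yaw",a.round(2),"tilt",M[:,2].round(3),"t",s["time_s"],"| units",(M2.T@(np.array(xyz)-s["eef_pos"])/.025).round(2),"roll",round(roll/5,2),"j",np.round(s["joints"],2),"F",s["wrist_force"].round(1),"open",round(s["opening"],4),"g",s["gripper_force"])
E
python3 - <<'E'
from h import *
import pickle
t=pickle.load(open("top.pkl","rb"));s=pickle.load(open("scene.pkl","rb"))
c=lambda x,y:[(x+.5)/8-.5+105,(y+.5)/8-.5+185]
a=lambda x,y:[(x+.5)/6-.5+215,(y+.5)/6-.5+115]
for A,B in((a(446,130),c(470,282)),(a(626,60),c(76,217))): print(*[np.round(v,4) for v in tri(s,A,t,B)])
print("rim",onz(t,[c(155,103),c(527,157),c(490,388),c(120,330)],.1).round(4).tolist())
plan([.601,-.034,.30],81.4)
E
```

```text
[0.5089 0.2579 0.1622] 0.0019
[0.5309 0.3849 0.16  ] 0.0023
rim [[0.5703, 0.378, 0.1], [0.5491, 0.2506, 0.1], [0.4709, 0.2644, 0.1], [0.4931, 0.3909, 0.1]]
at [ 0.1348 -0.5842  0.2306] yaw 12.99 tilt [-0.     0.001 -1.   ] t 0.1 | units [24.55 15.15 -2.75] roll -13.68 j [-1.34  0.31 -0.05  1.21 -0.    1.57] F [-0.6  0.6 -0. ] open 0.0853 g 0.0
```

Emit:
jog_arm --gripper '[0, 0, 0, 0, 0, 0, 0, 0, 0, 0, 0, 0]' --pt "0 0 -0.25" --pt "0 0 -0.25" --pt "0 0 -0.25" --pt "0 0 -0.25" --pt "0 0 -0.25" --pt "0 0 -0.25" --pt "0 0 -0.25" --pt "0 0 -0.25" --pt "0 0 -0.25" --pt "0 0 -0.25" --pt "0 0 -0.25" --pt "0 0 -0.25" --roll '[-1, -1, -1, -1, -1, -1, -1, -1, -1, -1, -1, -1]'

```text
time_s: 1.1
eef_pos: [0.1348, -0.5843, 0.3061]
eef_rot: [0.803, 0.597, 0.0, -0.0]
wrist_force: [0.7, 0.1, 0.6]
opening: 0.0852
gripper_force: 0.0
```

```bash
python3 -c "
from h import *
plan([.601,-.034,.30],81.4)"
```

```text
at [ 0.1348 -0.5843  0.3061] yaw 73.24 tilt [-0.     0.001 -1.   ] t 1.1 | units [24.55 15.15  0.26] roll -1.63 j [-1.34  0.3   0.1   1.37 -0.    0.52] F [0.7 0.1 0.6] open 0.0852 g 0.0
```

Emit:
jog_arm --gripper '[0, 0, 0, 0, 0, 0, 0, 0, 0, 0, 0, 0]' --pt "0 0 0" --pt "0 0 0" --pt "0.9 0.55 0" --pt "0.9 0.55 0" --pt "0.9 0.55 0" --pt "0.9 0.55 0" --pt "0.9 0.55 0" --pt "0.9 0.55 0" --pt "0.9 0.55 0" --pt "0.9 0.55 0" --pt "0.9 0.55 0" --pt "0.9 0.55 0" --roll '[-0.8, -0.8, 0, 0, 0, 0, 0, 0, 0, 0, 0, 0]'

```text
time_s: 2.1
eef_pos: [0.3064, -0.3827, 0.306]
eef_rot: [0.76, 0.649, 0.0, -0.0]
wrist_force: [0.2, 1.0, -0.2]
opening: 0.085
gripper_force: 0.0
```

Emit:
jog_arm --gripper '[0, 0, 0, 0, 0, 0, 0, 0, 0, 0, 0, 0]' --pt "0.9 0.55 0" --pt "0.9 0.55 0" --pt "0.9 0.55 0" --pt "0.9 0.55 0" --pt "0.9 0.55 0" --pt "0.9 0.55 0" --pt "0.9 0.55 0" --pt "0.9 0.55 0" --pt "0.9 0.55 0" --pt "0.9 0.55 0" --pt "0.9 0.55 0" --pt "0 0 0" --roll '[0, 0, 0, 0, 0, 0, 0, 0, 0, 0, 0, 0]'

```text
time_s: 3.1
eef_pos: [0.4962, -0.1601, 0.3056]
eef_rot: [0.759, 0.651, 0.001, -0.001]
wrist_force: [-0.4, -0.5, -0.5]
opening: 0.0854
gripper_force: 0.0
```

```bash
python3 - <<'E'
from h import *
plan([.601,-.034,.30],81.4)
c=cams.capture("wrist");cv2.imwrite("pics/w1.png",c["frame"]);import pickle;pickle.dump(c,open("w1.pkl","wb"))
print(proj(c,[[.596,-.067,.224],[.615,.0586,.224],[.6015,.0007,.215],[.5535,.0108,.235]]).round(1), c["xyz"])
E
```

```text
at [ 0.4962 -0.1601  0.3056] yaw 81.22 tilt [ 0.     0.002 -1.   ] t 3.1 | units [5.61 3.39 0.24] roll -0.04 j [-0.31  0.14 -0.09  1.33  0.    1.41] F [-0.4 -0.5 -0.5] open 0.0854 g 0.0
[[ 366.3   64.7]
 [ 381.8 -137.1]
 [ 363.4  -31.4]
 [ 301.8  -52.4]] [ 0.50609707 -0.09141829  0.44954006]
```

View pics/w1.png

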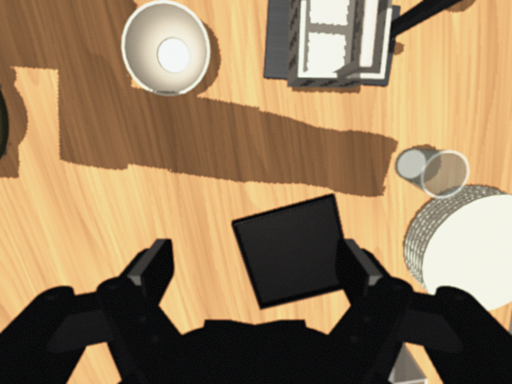

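The wrist view shows the white bar ending near (366,70), and my model predicted (366,65), so they agree. The tray is in view at (290,250). I'll move over the grasp point.

Emit:
jog_arm --gripper '[0, 0, 0, 0, 0, 0, 0, 0]' --pt "0.8 0.48 0" --pt "0.8 0.48 0" --pt "0.8 0.48 0" --pt "0.8 0.48 0" --pt "0.8 0.48 0" --pt "0.8 0.49 0" --pt "0.8 0.5 0" --pt "0 0 0" --roll '[0, 0, 0, 0, 0, 0, 0, 0]'

```text
time_s: 3.82
eef_pos: [0.6012, -0.0362, 0.3054]
eef_rot: [0.76, 0.65, 0.0, -0.0]
wrist_force: [-1.0, -0.4, -0.3]
opening: 0.0852
gripper_force: 0.0
```

```bash
python3 - <<'E'
from h import *
plan([.601,-.034,.20],81.4)
c=cams.capture("wrist");cv2.imwrite("pics/w2.png",c["frame"]);import pickle;pickle.dump(c,open("w2.pkl","wb"))
print(proj(c,[[.596,-.067,.224],[.615,.0586,.224],[.6015,.0007,.215],[.5535,.0108,.235],[.601,-.034,.224]]).round(1), c["xyz"])
E
```

```text
at [ 0.6012 -0.0362  0.3054] yaw 81.12 tilt [-0.     0.001 -1.   ] t 3.8167 | units [ 0.08 -0.02  4.22] roll -0.06 j [-0.06  0.3   0.1   1.37  0.    1.67] F [-1.  -0.4 -0.3] open 0.0852 g 0.0
[[254.9 232.8]
 [254.2  79.8]
 [249.1 155.3]
 [186.  155.6]
 [254.7 196.8]] [0.61130868 0.03252727 0.44923131]
```

View pics/w2.png

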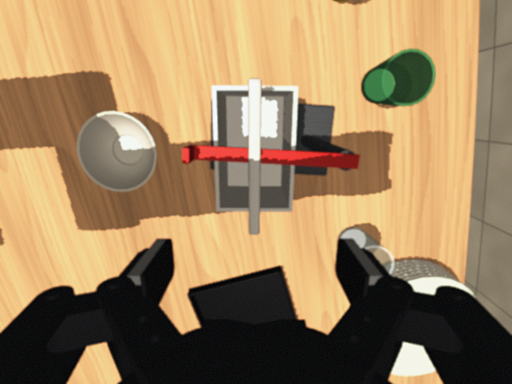

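The wrist view shows the bar from (255,80) to (254,234) with the hook crossing at (255,155), matching my predictions to a pixel. I'll descend and grip.

Emit:
jog_arm --gripper '[0, 0, 0, 0, 0, 0, 0, 1, 1, 1, 1, 1]' --pt "0 0 0.7" --pt "0 0 0.7" --pt "0 0 0.7" --pt "0 0 0.7" --pt "0 0 0.7" --pt "0 0 0.7" --pt "0 0 0" --pt "0 0 0" --pt "0 0 0" --pt "0 0 0" --pt "0 0 0" --pt "0 0 0" --roll '[0, 0, 0, 0, 0, 0, 0, 0, 0, 0, 0, 0]'

```text
time_s: 4.87
eef_pos: [0.6002, -0.0383, 0.2023]
eef_rot: [0.76, 0.649, 0.001, 0.001]
wrist_force: [-0.5, -0.1, -0.6]
opening: 0.0255
gripper_force: 0.0
```

Emit:
jog_arm --gripper '[1, 1, 1, 1, 1, 1, 1, 1, 1, 1]' --pt "0 0 0" --pt "0 0 0" --pt "0 0 0" --pt "0 0 0" --pt "0 0 -0.3" --pt "0 0 -0.3" --pt "0 0 -0.3" --pt "0 0 -0.3" --pt "0 0 -0.15" --pt "0 0 0" --roll '[0, 0, 0, 0, 0, 0, 0, 0, 0, 0]'

```text
time_s: 5.7
eef_pos: [0.6004, -0.0382, 0.2365]
eef_rot: [0.76, 0.649, 0.001, 0.001]
wrist_force: [0.0, -0.4, -2.5]
opening: 0.0089
gripper_force: 58.5
```

```bash
python3 - <<'E'
from h import *
plan([.601,-.034,.234],81.4)
c=cams.capture("scene");cv2.imwrite("pics/s2.png",cv2.resize(c["frame"][100:290,180:340],None,fx=3,fy=3))
E
```

```text
at [ 0.6004 -0.0382  0.2365] yaw 81.0 tilt [ 0.002 -0.    -1.   ] t 5.7 | units [ 0.17 -0.    0.1 ] roll -0.08 j [-0.06  0.31 -0.04  1.22  0.    1.66] F [ 0.  -0.4 -2.5] open 0.0089 g 58.501553535461426
```

View pics/s2.png

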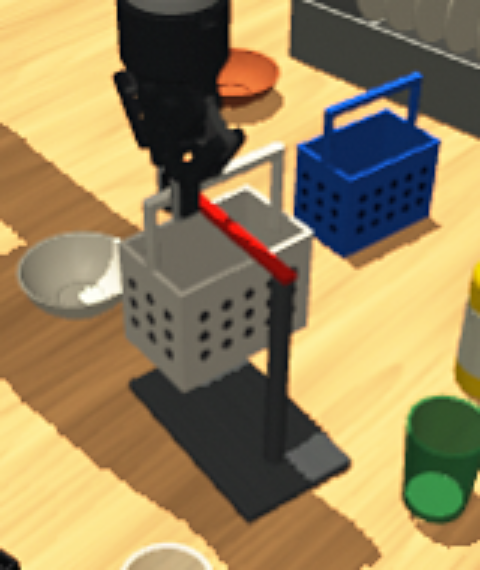

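The white basket is clear of the hook strip, held level off-centre with 13 to 14 mm of room both above and below. I'll withdraw it along the hook.

Emit:
jog_arm --gripper '[1, 1, 1, 1, 1, 1, 1, 1, 1, 1]' --pt "0 -0.3 0" --pt "0.02 -0.5 0" --pt "0.02 -0.5 0" --pt "0.02 -0.5 0" --pt "0.02 -0.5 0" --pt "0.02 -0.5 0" --pt "0.02 -0.5 0" --pt "0.02 -0.5 0" --pt "0 -0.3 0" --pt "0 0 0" --roll '[0, 0, 0, 0, 0, 0, 0, 0, 0, 0]'

```text
time_s: 6.58
eef_pos: [0.497, -0.0184, 0.2348]
eef_rot: [0.76, 0.65, -0.001, -0.001]
wrist_force: [0.7, -0.8, -2.3]
opening: 0.0086
gripper_force: 58.5
```

Emit:
jog_arm --gripper '[1, 1, 1, 1, 1, 1, 1, 1, 1, 1, 1, 1]' --pt "-0.4 0 0" --pt "-0.8 0 0" --pt "-0.8 0 0" --pt "-0.8 0 0" --pt "-0.8 0 0" --pt "-0.8 0 0" --pt "-0.8 0 0" --pt "-0.8 0 0" --pt "-0.8 0 0" --pt "-0.8 0 0" --pt "-0.8 0 0" --pt "-0.4 0 0" --roll '[0, 0, 0, 0, 0, 0, 0, 0, -0.8, -0.8, -0.8, -0.8]'

```text
time_s: 7.58
eef_pos: [0.4708, -0.2397, 0.2349]
eef_rot: [0.662, 0.749, -0.001, 0.001]
wrist_force: [0.3, 0.4, -1.3]
opening: 0.0085
gripper_force: 58.5
```

```bash
python3 - <<'E'
from h import *
plan([.548,-.370,.215],97.3)
c=cams.capture("top")
h=cv2.cvtColor(c["frame"],cv2.COLOR_BGR2HSV)
print(proj(c,[[.544,-.336,.004]]))
E
```

```text
at [ 0.4708 -0.2397  0.2349] yaw 97.07 tilt [ 0.    -0.002 -1.   ] t 7.5833 | units [-5.56  2.4   0.8 ] roll -0.05 j [-0.47  0.18 -0.22  1.18 -0.    0.98] F [ 0.3  0.4 -1.3] open 0.0085 g 58.54389309883118
[[374.75197716 201.95208969]]
```

Emit:
jog_arm --gripper '[1, 1, 1, 1, 1, 1, 1, 1, 1, 1]' --pt "-0.5 0.2 0" --pt "-0.7 0.3 0.1" --pt "-0.7 0.3 0.1" --pt "-0.7 0.3 0.1" --pt "-0.7 0.3 0.1" --pt "-0.7 0.3 0.1" --pt "-0.7 0.3 0.1" --pt "-0.5 0.2 0.1" --pt "-0.3 0.1 0.1" --pt "0 0 0" --roll '[0, 0, 0, 0, 0, 0, 0, 0, 0, 0]'

```text
time_s: 8.47
eef_pos: [0.5448, -0.3672, 0.2137]
eef_rot: [0.663, 0.748, -0.0, -0.0]
wrist_force: [-0.1, -0.0, -2.2]
opening: 0.0085
gripper_force: 58.5
```

```bash
python3 - <<'E'
from h import *
plan([.548,-.370,.15],97.3)
c=cams.capture("scene");d=cams.capture("wrist")
a=cv2.resize(c["frame"][150:370,40:260],None,fx=1.8,fy=1.8);b=cv2.resize(d["frame"][:,80:480],(396,396)) 
cv2.imwrite("pics/s3.png",np.hstack([a,cv2.resize(b,(400,396))]))
E
```

```text
at [ 0.5448 -0.3672  0.2137] yaw 96.88 tilt [-0.001  0.    -1.   ] t 8.4667 | units [-0.13  0.11  2.55] roll -0.08 j [-0.59  0.43  0.08  1.22 -0.    0.86] F [-0.1 -0.  -2.2] open 0.0085 g 58.54723334312439
```

View pics/s3.png

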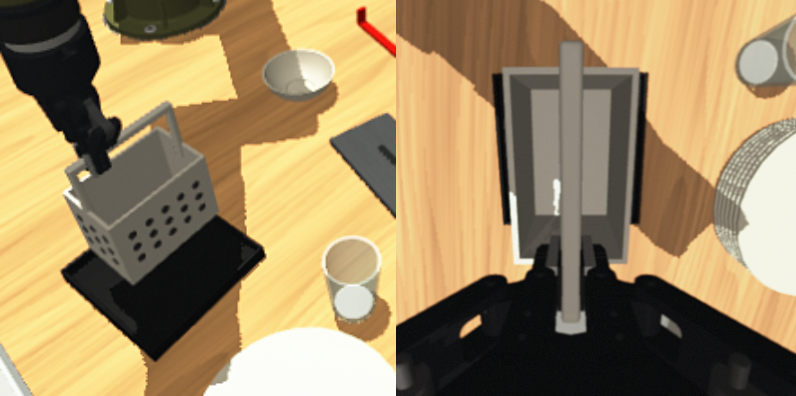

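The scene half shows the basket level above the tray. The wrist half shows it parallel to and between the tray's sides at (500–645). I'll lower it.

Emit:
jog_arm --gripper '[1, 1, 1, 1, 1, 1, 1, 1, 1]' --pt "-0.05 0.05 0.3" --pt "-0.05 0.05 0.4" --pt "0 0 0.4" --pt "0 0 0.4" --pt "0 0 0.4" --pt "0 0 0.3" --pt "0 0 0.2" --pt "0 0 0.1" --pt "0 0 0" --roll '[0, 0, 0, 0, 0, 0, 0, 0, 0]'

```text
time_s: 9.32
eef_pos: [0.5471, -0.3679, 0.1518]
eef_rot: [0.663, 0.749, -0.0, -0.0]
wrist_force: [-1.0, 0.5, -1.6]
opening: 0.0087
gripper_force: 58.5
```

```bash
python3 -c "
from h import *
plan([.548,-.370,.145],97.3)"
```

```text
at [ 0.5471 -0.3679  0.1518] yaw 96.99 tilt [-0.001  0.    -1.   ] t 9.3167 | units [-0.09  0.02  0.27] roll -0.06 j [-0.59  0.46 -0.01  1.1  -0.    0.86] F [-1.   0.5 -1.6] open 0.0087 g 58.52318465709686
```

Emit:
jog_arm --gripper '[1, 1, 1, 1]' --pt "0 0 0.1" --pt "0 0 0.1" --pt "0 0 0.05" --pt "0 0 0" --roll '[0, 0, 0, 0]'

```text
time_s: 9.65
eef_pos: [0.5474, -0.3681, 0.1462]
eef_rot: [0.663, 0.749, -0.0, -0.0]
wrist_force: [-0.2, -0.2, -0.8]
opening: 0.0086
gripper_force: 58.5
```

Emit:
jog_arm --gripper '[1, 1, 1]' --pt "0 0 0.06" --pt "0 0 0.06" --pt "0 0 0" --roll '[0, 0, 0]'

```text
time_s: 9.9
eef_pos: [0.5479, -0.3684, 0.1445]
eef_rot: [0.663, 0.749, 0.0, 0.001]
wrist_force: [-0.9, 0.8, 4.6]
opening: 0.0087
gripper_force: 59.3
```

Contact shows as +4.6 N, so it's standing on the tray floor. I'll open, rise, and check.

Emit:
jog_arm --gripper '[1, 1, 0.7, 0.4, 0, 0, 0, 0, 0, 0, 0, 0]' --pt "0 0 0" --pt "0 0 0" --pt "0 0 0" --pt "0 0 0" --pt "0 0 0" --pt "0 0 0" --pt "0 0 0" --pt "0 0 0" --pt "0 0 0" --pt "0 0 -0.4" --pt "0 0 -0.6" --pt "0 0 -0.6" --roll '[0, 0, 0, 0, 0, 0, 0, 0, 0, 0, 0, 0]'

```text
time_s: 10.9
eef_pos: [0.5471, -0.3679, 0.1839]
eef_rot: [0.663, 0.749, -0.0, -0.0]
wrist_force: [0.9, 0.1, -0.4]
opening: 0.0859
gripper_force: 0.0
```

Emit:
jog_arm --gripper '[0, 0, 0, 0, 0, 0, 0, 0]' --pt "0 0 -0.8" --pt "0 0 -0.8" --pt "0 0 -0.8" --pt "0 0 -0.8" --pt "0 0 -0.8" --pt "0 0 -0.8" --pt "0 0 -0.4" --pt "0 0 0" --roll '[0, 0, 0, 0, 0, 0, 0, 0]'

```text
time_s: 11.57
eef_pos: [0.5485, -0.3688, 0.3168]
eef_rot: [0.663, 0.749, 0.0, 0.003]
wrist_force: [0.3, 0.4, 0.4]
opening: 0.0849
gripper_force: 0.0
```

```bash
python3 - <<'E'
from h import *
c=cams.capture("scene");t=cams.capture("top")
plan([.516,.288,.32],81)
a=cv2.resize(c["frame"][150:370,40:260],None,fx=1.8,fy=1.8);b=cv2.resize(t["frame"][150:260,320:430],None,fx=3.6,fy=3.6)
cv2.imwrite("pics/s4.png",np.hstack([a,b]))
E
```

```text
at [ 0.5475 -0.3682  0.3131] yaw 96.99 tilt [ 0. -0. -1.] t 11.6667 | units [25.73 -5.35 -0.28] roll 3.2 j [-0.59  0.42  0.29  1.44  0.    0.86] F [-0.3  0.8 -1. ] open 0.0853 g 0.0
```

View pics/s4.png

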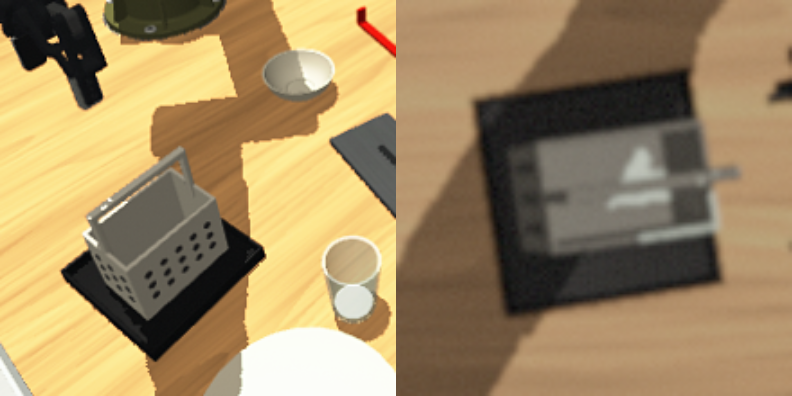

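The white basket stands flat inside the tray, and in the top crop it sits between all four edges. Next is the blue basket.

Emit:
jog_arm --gripper '[0, 0, 0, 0, 0, 0, 0, 0, 0, 0, 0, 0]' --pt "0 0 -0.1" --pt "0 0 -0.1" --pt "0 0 -0.1" --pt "0 0 0" --pt "0.9 -0.2 0" --pt "0.9 -0.2 0" --pt "0.9 -0.2 0" --pt "0.9 -0.2 0" --pt "0.9 -0.2 0" --pt "0.9 -0.2 0" --pt "0.9 -0.2 0" --pt "0.9 -0.2 0" --roll '[0.84, 0.84, 0.84, 0.84, 0, 0, 0, 0, 0, 0, 0, 0]'

```text
time_s: 12.67
eef_pos: [0.5376, -0.1826, 0.3189]
eef_rot: [0.765, 0.644, -0.001, -0.001]
wrist_force: [-0.1, 0.3, -0.2]
opening: 0.0857
gripper_force: 0.0
```

Emit:
jog_arm --gripper '[0, 0, 0, 0, 0, 0, 0, 0, 0, 0, 0, 0]' --pt "0.9 -0.2 0" --pt "0.9 -0.2 0" --pt "0.9 -0.2 0" --pt "0.9 -0.2 0" --pt "0.9 -0.2 0" --pt "0.9 -0.2 0" --pt "0.9 -0.2 0" --pt "0.9 -0.2 0" --pt "0.9 -0.2 0" --pt "0.9 -0.2 0" --pt "0.9 -0.2 0" --pt "0.9 -0.2 0" --roll '[0, 0, 0, 0, 0, 0, 0, 0, 0, 0, 0, 0]'

```text
time_s: 13.67
eef_pos: [0.5245, 0.0933, 0.319]
eef_rot: [0.765, 0.644, -0.001, -0.001]
wrist_force: [0.2, -0.1, -0.3]
opening: 0.0854
gripper_force: 0.0
```

Emit:
jog_arm --gripper '[0, 0, 0, 0, 0, 0, 0, 0]' --pt "0.9 -0.2 0" --pt "0.9 -0.2 0" --pt "0.9 -0.2 0" --pt "0.9 -0.2 0" --pt "0.9 -0.2 0" --pt "0.9 -0.2 0" --pt "0.9 -0.2 0" --pt "0 0 0" --roll '[0, 0, 0, 0, 0, 0, 0, 0]'

```text
time_s: 14.33
eef_pos: [0.5167, 0.2567, 0.3185]
eef_rot: [0.764, 0.645, -0.001, -0.001]
wrist_force: [-0.1, 0.1, -0.6]
opening: 0.0851
gripper_force: 0.0
```

```bash
python3 - <<'E'
from h import *
plan([.5143,.2885,.139],80.2)
c=cams.capture("wrist")
print(proj(c,[[.5089,.2579,.162],[.5309,.3849,.162],[.5143,.2885,.162]]).round(1))
h=cv2.cvtColor(c["frame"],cv2.COLOR_BGR2HSV).astype(int);m=((abs(h[...,0]-112)<12)&(h[...,1]>120)&(h[...,2]>130)).astype(np.uint8)
for v in range(0,300,12):
    x=np.flatnonzero(m[v]); 
    if len(x):
        r=np.split(x,np.flatnonzero(np.diff(x)>1)+1);print(v,[(int(k[0]),int(k[-1])) for k in r if len(k)>3])
cv2.imwrite("pics/w5.png",c["frame"])
E
```

```text
at [0.5167 0.2567 0.3185] yaw 80.39 tilt [-0.003  0.    -1.   ] t 14.3333 | units [ 1.24 -0.29  7.18] roll 0.04 j [0.46 0.25 0.07 1.39 0.   2.2 ] F [-0.1  0.1 -0.6] open 0.0851 g 0.0
[[248.6 179.4]
 [248.4  53.9]
 [248.6 151.6]]
60 [(245, 252)]
72 [(244, 252)]
84 [(240, 270), (280, 283)]
96 [(239, 270), (279, 282)]
108 [(240, 270), (279, 282)]
120 [(240, 269)]
132 [(240, 269), (278, 281)]
144 [(239, 269)]
156 [(242, 258)]
168 [(243, 251), (270, 273)]
```

View pics/w5.png

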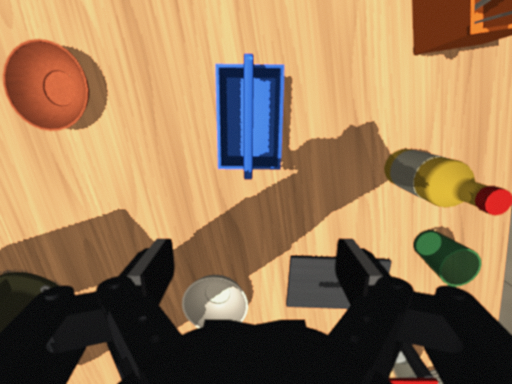

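The blue bar runs (248,54)→(248,178), matching my prediction of (249,54)→(249,179). By my count that was my 11th picture, one over the limit of 10. I'll view no more and check numerically from here.

Emit:
jog_arm --gripper '[0, 0, 0, 0, 0, 0, 0, 0, 0, 0, 0, 0]' --pt "0.6 -0.15 0" --pt "0.64 -0.14 0" --pt "0 0 0.8" --pt "0 0 0.8" --pt "0 0 0.8" --pt "0 0 0.8" --pt "0 0 0.8" --pt "0 0 0.8" --pt "0 0 0.8" --pt "0 0 0.8" --pt "0 0 0.7" --pt "0 0 0" --roll '[0.04, 0, 0, 0, 0, 0, 0, 0, 0, 0, 0, 0]'

```text
time_s: 15.38
eef_pos: [0.5131, 0.2826, 0.1386]
eef_rot: [0.766, 0.642, -0.004, -0.001]
wrist_force: [-0.1, -1.3, -0.3]
opening: 0.0853
gripper_force: 0.0
```

```bash
python3 -c "
from h import *
plan([.5143,.2885,.139],80.2)"
```

```text
at [0.5131 0.2826 0.1386] yaw 79.94 tilt [-0.007 -0.004 -1.   ] t 15.3833 | units [ 0.24  0.01 -0.02] roll -0.05 j [ 0.5   0.35 -0.22  1.01 -0.    2.25] F [-0.1 -1.3 -0.3] open 0.0853 g 0.0
```

Emit:
jog_arm --gripper '[0, 0, 1, 1, 1, 1, 1, 1, 1, 1, 1, 1]' --pt "0.2 0 0" --pt "0 0 0" --pt "0 0 0" --pt "0 0 0" --pt "0 0 0" --pt "0 0 0" --pt "0 0 0" --pt "0 0 0" --pt "0 0 0" --pt "0 0 0" --pt "0 0 0" --pt "0 0 0" --roll '[0, 0, 0, 0, 0, 0, 0, 0, 0, 0, 0, 0]'

```text
time_s: 16.38
eef_pos: [0.5168, 0.2902, 0.1435]
eef_rot: [0.766, 0.643, -0.0, -0.0]
wrist_force: [-1.4, -1.0, 3.7]
opening: 0.0086
gripper_force: 59.2
```

```bash
python3 -c "
from h import *
plan([.5143,.2885,.2345],80.2)"
```

```text
at [0.5168 0.2902 0.1435] yaw 80.0 tilt [-0. -0. -1.] t 16.3833 | units [-0.08 -0.09 -3.64] roll -0.04 j [ 0.51  0.35 -0.2   1.02  0.    2.26] F [-1.4 -1.   3.7] open 0.0086 g 59.22409236431122
```

Emit:
jog_arm --gripper '[1, 1, 1, 1, 1, 1, 1, 1, 1]' --pt "0 0 -0.3" --pt "0 0 -0.5" --pt "0 0 -0.6" --pt "0 0 -0.6" --pt "0 0 -0.6" --pt "0 0 -0.6" --pt "0 0 -0.5" --pt "0 0 -0.2" --pt "0 0 0" --roll '[0, 0, 0, 0, 0, 0, 0.17, 0.17, 0]'

```text
time_s: 17.13
eef_pos: [0.5177, 0.2906, 0.2421]
eef_rot: [0.776, 0.631, 0.001, 0.0]
wrist_force: [0.4, 0.4, -2.7]
opening: 0.0085
gripper_force: 58.7
```

```bash
python3 - <<'E'
from h import *
plan([.4837,-.0066,.240],78.3)
E
```

```text
at [0.5177 0.2906 0.2421] yaw 78.25 tilt [ 0.002  0.001 -1.   ] t 17.1333 | units [-11.92   1.08   0.07] roll -0.01 j [ 0.51  0.3  -0.05  1.23 -0.    2.29] F [ 0.4  0.4 -2.7] open 0.0085 g 58.69812548160553
```

Emit:
jog_arm --gripper '[1, 1, 1, 1, 1, 1, 1, 1, 1, 1, 1, 1]' --pt "-0.4 0 0" --pt "-0.7 0.1 0" --pt "-0.8 0.1 0" --pt "-0.8 0.1 0" --pt "-0.8 0.1 0" --pt "-0.8 0.1 0" --pt "-0.8 0.1 0" --pt "-0.8 0.1 0" --pt "-0.8 0.1 0" --pt "-0.8 0.1 0" --pt "-0.8 0.1 0" --pt "-0.8 0 0" --roll '[0, 0, 0, 0, 0, 0, 0, 0, 0, 0, 0, 0]'

```text
time_s: 18.13
eef_pos: [0.4941, 0.0606, 0.2395]
eef_rot: [0.776, 0.631, -0.001, -0.0]
wrist_force: [0.6, 0.0, -1.7]
opening: 0.0084
gripper_force: 58.7
```

Emit:
jog_arm --gripper '[1, 1, 1, 1, 1, 1, 1]' --pt "-0.8 0 0" --pt "-0.7 0 0" --pt "-0.6 0 0" --pt "-0.4 0 0" --pt "-0.2 0 0" --pt "0 0 0" --pt "0 0 0" --roll '[0, 0, 0, 0, 0, 0, 0]'

```text
time_s: 18.72
eef_pos: [0.4814, -0.0036, 0.2405]
eef_rot: [0.776, 0.631, 0.0, -0.0]
wrist_force: [0.3, -0.1, -1.0]
opening: 0.009
gripper_force: 58.7
```

```bash
cat > meas.py <<'E'
from h import *
s=cams.capture("scene");t=cams.capture("top")
def blue(c):
    h=cv2.cvtColor(c["frame"],cv2.COLOR_BGR2HSV).astype(int);m=((abs(h[...,0]-112)<12)&(h[...,1]>120)).astype(np.uint8);m[:115]=0
    k,l,st,ce=cv2.connectedComponentsWithStats(m);i=1+st[1:,4].argmax();return l==i,st[i]
for c,n in((s,"s"),(t,"t")):
    m,st=blue(c);print(n,"blue",st.tolist())
    np.save(n+"m.npy",m)
st=bot.state();M=R.from_quat(st["eef_rot"]).as_matrix();p=st["eef_pos"]
mid=p+M@[.031,0,0]; mid[2]=p[2]+.0085      # expected underside middle of the bar
y=M[:,0];x=M[:,1];z=np.array([0,0,1.])
rel=mid-[.6015,.0007,.2145];u=np.array([.979,-.203,0])
print("mid",mid.round(4),"along",(rel@u).round(4),"across",(rel@[.203,.979,0]).round(4),"up",rel[2].round(4))
top=[mid+y*.065+z*.01,mid-y*.065+z*.01]
print("predicted bar ends px: s",proj(s,top).round(1).tolist(),"t",proj(t,top).round(1).tolist())
print("pred bottom corners s",proj(s,[mid+a*.042*x+b*.065*y-z*.152 for a in(1,-1) for b in(1,-1)]).round(1).tolist())
print("pred rim corners s",proj(s,[mid+a*.042*x+b*.065*y-z*.052 for a in(1,-1) for b in(1,-1)]).round(1).tolist())
m=np.load("sm.npy").astype(np.uint8);cs=max(cv2.findContours(m,0,2)[0],key=cv2.contourArea);print("contour s",cv2.approxPolyDP(cs,2.5,True).reshape(-1,2).tolist())
E
python3 meas.py; python3 -c "
from h import *
plan([.4837,-.0066,.240],78.3)"
```

```text
s blue [198, 127, 58, 74, 2586]
t blue [226, 207, 13, 31, 195]
mid [0.4879 0.0272 0.2491] along -0.1166 across 0.0029 up 0.0346
predicted bar ends px: s [[247.6, 126.2], [202.8, 141.4]] t [[225.2, 222.4], [279.7, 232.4]]
pred bottom corners s [[256.5, 184.5], [215.9, 202.1], [239.8, 169.9], [200.4, 185.7]]
pred rim corners s [[256.9, 154.0], [213.3, 170.8], [239.0, 140.2], [196.9, 155.2]]
contour s [[247, 127], [220, 135], [222, 138], [244, 131], [244, 145], [238, 141], [207, 152], [205, 145], [211, 142], [211, 137], [203, 141], [204, 152], [198, 155], [200, 182], [215, 200], [255, 183], [255, 179], [237, 163], [237, 154], [242, 152], [244, 161], [255, 170], [255, 154], [247, 148]]
at [ 0.4816 -0.0031  0.2406] yaw 78.34 tilt [-0.  0. -1.] t 18.8167 | units [-0.12  0.11  0.03] roll 0.01 j [-0.01  0.09 -0.31  1.18  0.    1.77] F [-0.5 -0.1 -2.8] open 0.0089 g 58.682581186294556
```

The predicted corners agree with the blue contour to 1–2 px, and the basket is level. I'll thread it onto the hook.

Emit:
jog_arm --gripper '[1, 1, 1, 1, 1, 1, 1, 1, 1, 1, 1, 1]' --pt "-0.1 0.2 0" --pt "0 0.4 0" --pt "0 0.5 0" --pt "0 0.5 0" --pt "0 0.5 0" --pt "0 0.5 0" --pt "0 0.5 0" --pt "0 0.5 0" --pt "0 0.5 0" --pt "0 0.4 0" --pt "0 0.1 0" --pt "0 0 0" --roll '[0, 0, 0, 0, 0, 0, 0, 0, 0, 0, 0, 0]'

```text
time_s: 19.82
eef_pos: [0.5947, -0.0295, 0.2402]
eef_rot: [0.775, 0.631, -0.0, -0.0]
wrist_force: [0.2, 0.6, -2.6]
opening: 0.0085
gripper_force: 58.7
```

```bash
python3 meas.py; python3 -c "
from h import *
plan([.595,-.03,.206],78.3)"
```

```text
s blue [220, 160, 51, 68, 2173]
t blue [235, 161, 19, 37, 498]
mid [0.5998 0.001  0.249 ] along -0.0018 across -0.0 up 0.0345
predicted bar ends px: s [[274.2, 146.3], [227.0, 164.3]] t [[235.5, 174.6], [289.7, 184.6]]
pred bottom corners s [[281.6, 207.7], [239.1, 228.3], [262.2, 190.7], [221.0, 209.0]]
pred rim corners s [[283.9, 176.3], [238.1, 196.3], [263.0, 160.0], [218.7, 177.6]]
contour s [[235, 160], [228, 164], [228, 174], [220, 178], [222, 209], [241, 227], [269, 212], [270, 195], [244, 169], [231, 173], [230, 167], [237, 165]]
at [ 0.5935 -0.0293  0.2405] yaw 78.31 tilt [-0.001  0.    -1.   ] t 19.9167 | units [-0.01  0.07  1.38] roll 0.0 j [-0.05  0.3  -0.04  1.23  0.    1.73] F [-0.   0.1 -2.1] open 0.0088 g 58.687201738357544
```

Threaded: no contact force, within 2 mm along the hook, 34 mm above the strip. I'll lower in small steps.

Emit:
jog_arm --gripper '[1, 1, 1, 1, 1, 1, 1]' --pt "0 0 0.2" --pt "0 0 0.3" --pt "0 0 0.3" --pt "0 0 0.2" --pt "0 0 0.15" --pt "0 0 0.05" --pt "0 0 0" --roll '[0, 0, 0, 0, 0, 0, 0]'

```text
time_s: 20.5
eef_pos: [0.5933, -0.0295, 0.2102]
eef_rot: [0.776, 0.631, -0.0, -0.0]
wrist_force: [0.3, 0.5, -2.3]
opening: 0.0084
gripper_force: 58.7
```

Emit:
jog_arm --gripper '[1, 1, 1, 1]' --pt "0 0 0.08" --pt "0 0 0.05" --pt "0 0 0" --pt "0 0 0" --roll '[0, 0, 0, 0]'

```text
time_s: 20.83
eef_pos: [0.5937, -0.0295, 0.2077]
eef_rot: [0.776, 0.631, 0.0, 0.0]
wrist_force: [0.4, 0.1, -1.3]
opening: 0.0085
gripper_force: 58.7
```

Emit:
jog_arm --gripper '[1, 1, 1, 1]' --pt "0 0 0.05" --pt "0 0 0.05" --pt "0 0 0" --pt "0 0 0" --roll '[0, 0, 0, 0]'

```text
time_s: 21.17
eef_pos: [0.594, -0.0296, 0.2059]
eef_rot: [0.776, 0.631, 0.0, 0.0]
wrist_force: [-1.2, 0.2, 3.8]
opening: 0.0088
gripper_force: 59.4
```

```bash
python3 meas.py | head -3
```

```text
s blue [221, 172, 50, 66, 2308]
t blue [236, 163, 18, 35, 469]
mid [0.6003 0.0008 0.2143] along -0.0012 across -0.0002 up -0.0002
```

Resting on the strip (+3.8 N at the predicted height). I'll release gently and rise.

Emit:
jog_arm --gripper '[1, 1, 0.85, 0.75, 0.65, 0.5, 0.3, 0.1, 0, 0, 0, 0]' --pt "0 0 0" --pt "0 0 0" --pt "0 0 0" --pt "0 0 0" --pt "0 0 0" --pt "0 0 0" --pt "0 0 0" --pt "0 0 0" --pt "0 0 0" --pt "0 0 0" --pt "0 0 0" --pt "0 0 0" --roll '[0, 0, 0, 0, 0, 0, 0, 0, 0, 0, 0, 0]'

```text
time_s: 22.27
eef_pos: [0.5937, -0.0295, 0.2051]
eef_rot: [0.776, 0.631, 0.0, 0.0]
wrist_force: [0.4, 0.1, 0.4]
opening: 0.0852
gripper_force: 0.0
```

Emit:
jog_arm --gripper '[0, 0, 0, 0, 0, 0, 0, 0, 0, 0, 0, 0]' --pt "0 0 0" --pt "0 0 -0.2" --pt "0 0 -0.4" --pt "0 0 -0.6" --pt "0 0 -0.8" --pt "0 0 -0.8" --pt "0 0 -0.8" --pt "0 0 -0.8" --pt "0 0 -0.6" --pt "0 0 -0.4" --pt "0 0 0" --pt "0 0 0" --roll '[0, 0, 0, 0, 0, 0, 0, 0, 0, 0, 0, 0]'

```text
time_s: 23.27
eef_pos: [0.5939, -0.0295, 0.3405]
eef_rot: [0.776, 0.631, 0.0, 0.0]
wrist_force: [0.4, -0.4, -0.2]
opening: 0.0852
gripper_force: 0.0
```

Emit:
jog_arm --gripper '[0, 0, 0, 0, 0, 0, 0, 0, 0, 0, 0, 0]' --pt "0 0 0" --pt "0 0 0" --pt "0 0 0" --pt "0 0 0" --pt "0 0 0" --pt "0 0 0" --pt "0 0 0" --pt "0 0 0" --pt "0 0 0" --pt "0 0 0" --pt "0 0 0" --pt "0 0 0" --roll '[0, 0, 0, 0, 0, 0, 0, 0, 0, 0, 0, 0]'

```text
time_s: 24.27
eef_pos: [0.5936, -0.0295, 0.3401]
eef_rot: [0.776, 0.631, 0.0, 0.0]
wrist_force: [0.2, 0.0, -0.6]
opening: 0.0849
gripper_force: 0.0
```

```bash
python3 - <<'E'
from h import *
import subprocess
c=cams.capture("scene")
def con(c):
    h=cv2.cvtColor(c["frame"],cv2.COLOR_BGR2HSV).astype(int);m=((abs(h[...,0]-112)<12)&(h[...,1]>120)).astype(np.uint8);m[:115]=0
    cs=max(cv2.findContours(m,0,2)[0],key=cv2.contourArea);return m.sum(),cv2.approxPolyDP(cs,2.5,True).reshape(-1,2).tolist()
print(con(c))
mid=np.array([.6003,.0008,.2143]);x=np.array([.979,-.203,0]);y=np.array([.203,.979,0]);z=np.array([0,0,1.])
for n,h in(("bar",.01),("rim",-.052),("bot",-.152)): print(n,proj(c,[mid+a*(.042 if n!="bar" else 0)*x+b*.065*y+h*z for a in(1,-1) for b in(1,-1)]).round(0).tolist())
w=cams.capture("wrist");hh=cv2.cvtColor(w["frame"],cv2.COLOR_BGR2HSV).astype(int);m=((abs(hh[...,0]-112)<12)&(hh[...,1]>120)).astype(np.uint8)
q=max(cv2.findContours(m,0,2)[0],key=cv2.contourArea);print("wrist",cv2.approxPolyDP(q,3,True).reshape(-1,2).tolist())
for n,h in(("bar",.01),("rim",-.052)): print(n,proj(w,[mid+a*(.042 if n!="bar" else 0)*x+b*.065*y+h*z for a in(1,-1) for b in(1,-1)]).round(0).tolist())
d=cams.capture("scene");print(con(d)[0],cv2.absdiff(c["frame"],d["frame"]).max())
print({k:v for k,v in bot.state().items() if k in("time_s","eef_pos","wrist_force","gripper_force","opening")})
E
```

```text
(np.uint64(2843), [[273, 159], [228, 176], [228, 186], [221, 189], [222, 218], [239, 237], [268, 223], [270, 192], [252, 176], [234, 184], [231, 179], [270, 163], [269, 177], [259, 173], [279, 190], [276, 216], [279, 217], [282, 187], [272, 180]])
bar [[274.0, 159.0], [228.0, 177.0], [274.0, 159.0], [228.0, 177.0]]
rim [[283.0, 188.0], [239.0, 208.0], [263.0, 171.0], [220.0, 189.0]]
bot [[281.0, 218.0], [240.0, 238.0], [262.0, 201.0], [222.0, 219.0]]
wrist [[251, 85], [247, 92], [218, 92], [219, 148], [251, 150], [249, 163], [220, 163], [221, 201], [249, 201], [251, 217], [257, 219], [259, 201], [287, 201], [290, 164], [260, 163], [259, 149], [291, 147], [293, 107], [290, 91], [261, 92], [258, 85]]
bar [[256.0, 84.0], [256.0, 221.0], [256.0, 84.0], [256.0, 221.0]]
rim [[294.0, 90.0], [289.0, 202.0], [218.0, 90.0], [221.0, 202.0]]
2851 100
{'time_s': 24.4167, 'eef_pos': array([ 0.59363965, -0.0295014 ,  0.34005682]), 'wrist_force': array([-0.17705896,  0.56863211,  0.00522359]), 'gripper_force': 0.0, 'opening': 0.08535271994802661}
```

The blue basket hangs level where predicted, in both views. One more second to settle, then I'll hand in.

Emit:
jog_arm --gripper '[0, 0, 0, 0, 0, 0, 0, 0, 0, 0, 0, 0]' --pt "0 0 0" --pt "0 0 0" --pt "0 0 0" --pt "0 0 0" --pt "0 0 0" --pt "0 0 0" --pt "0 0 0" --pt "0 0 0" --pt "0 0 0" --pt "0 0 0" --pt "0 0 0" --pt "0 0 0" --roll '[0, 0, 0, 0, 0, 0, 0, 0, 0, 0, 0, 0]'

```text
time_s: 25.42
eef_pos: [0.5936, -0.0295, 0.34]
eef_rot: [0.776, 0.631, -0.0, -0.0]
wrist_force: [0.5, 0.5, 0.1]
opening: 0.0854
gripper_force: 0.0
```

```bash
python3 -c "
from h import *
print(bot.finish_job())"
```

```text
the job is handed in; nothing more can be done
None
```

Job handed in at about 25 s, no verdict returned: by my measurements the white basket stands upright in the tray and the blue one hangs level on the hook within about 2 mm of the seat; I viewed 11 pictures, one over the limit of 10.

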